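Show the brass die to the inspection camera

TASK

The lid of the wooden die case has been left ajar: fold it up until it stands upright and stays there. Then take the brass die out of the case and hold it up in the air in front of the inspection camera, 15 cm from the lens and in the middle of its view, the right way up, its engraved face turned to the lens and square to the way the camera looks (the camera may look a little downwards). Finish while still holding it there, and do not push the camera, the jar, the spool or the clip about.

Things in the scene. Friction and masses are not known exactly. Their poses are not given: they have to be found in the camera images.
- lid (a joint): stiff hinged lid of the wooden die case: 0 = shut, grows as it is folded up and back, 1.57 = upright, stop at 2.1; hinge friction (0.12 N m) holds it anywhere; starts ajar at 0.45 to 0.75. A board 110 mm (hinge to free edge) x 150 x 6 mm; a brass tab 36 mm wide in the middle of the free edge sticks out 10 mm more, its end 120 mm from the hinge line
- case_hinge (a point): middle of the case's hinge line, at its far upper edge, 62 mm above the bench. Axes of the case: z up, y along the hinge, -x to the front (towards the robot). From here the case reaches 110 mm to -x, 75 mm to either side. The lid's free edge lies to -x when shut and above this point when upright
- die_case: wooden open box with hinged lid, fixed to the bench, 110 mm (x) x 150 mm (y) x 62 mm high, walls and floor 5 mm; origin at the centre of its underside, axes as case_hinge. A 28 mm long (y) wooden block with a slot stands inside, 12 mm in front of the centre, its top 28 mm above the bench; it holds the die
- die_center (a point): centre of the brass die, a block 34 x 50 x 10 mm with a 2 mm relief on one 34 x 50 face. Axes: x the 34 mm side, y the 50 mm side, z out of the engraved face. It stands on edge in the case: x up, y along the hinge, engraved face to the front; centre 35 mm above bench, 67 mm before the hinge line; lower 10 mm in the slot; its 50 mm ends are free, 35 mm or more from the walls
- brass_die: the same brass die, about 0.14 kg; axes as die_center, origin 5 mm behind it, in the middle of the plain back face
- camera_lens (a point): centre of the camera's front glass. The camera looks along this frame's -x, 0.1 to 0.4 rad downwards; y is level, z up. The die's centre belongs at (-0.150, 0, 0) m in this frame, its z axis (engraved face) along this frame's +x to the lens, its x axis along this frame's z (up), its 50 mm side along this frame's y
- camera_stand: stand of the blue inspection camera with a white ring light: round foot of 84 mm, thin post, top of the head about 0.34 m above the bench; origin at the centre of the foot's underside. The head is 52 mm wide and reaches 86 mm back from the lens; it stays as it is unless pushed
- jar: glass jar with an orange lid, diameter 64 mm, 72 mm high, origin at the centre of its underside; stands near the work, leave it alone
- spool: spool of cream thread, diameter 33 mm, 58 mm high, origin at the centre of its underside; stands near the work, leave it alone
- clip_clamp: blue and white clip, 22 x 83 x 28 mm, origin at the centre of its underside; lies near the work, leave it alone
Things that resemble listed ones, but are neither listed nor needed, are in the scene too. Leave any pink look-alike of the brass_die alone.

How it is judged:
On the way, in this order (a step that is already met when the one before it is completed fails the run):
1. the lid stands upright (75 to 105 degrees) while the die is still in its slot (value of joint lid between 1.31 and 1.83 rad and distance of die_center from where it was at the start of the episode below 0.01 m), for 0.2 s.
2. the die is lifted clear of the case in the fingers (height (world z) of die_center above 0.1 m and contact force between the fingers and brass_die above 1 N), for 0.1 s.
At the end, for the whole second after the job is handed in: The fingers hold the die still in the air, touching nothing else: centre 125 to 175 mm from the lens, within 20 mm of the sight line sideways and in height; engraved face to the lens, square and level within 0.2 rad, right way up; the lid stands at 75 to 105 degrees (x of die_center in the frame of camera_lens between -0.175 and -0.125 m and y of die_center in the frame of camera_lens between -0.02 and 0.02 m and z of die_center in the frame of camera_lens between -0.02 and 0.02 m and angle between the z axis of die_center and the x axis of camera_lens, either way round below 0.2 rad and z of camera_lens in the frame of die_center above 0.1 m and angle between the y axis of die_center and the y axis of camera_lens, either way round below 0.2 rad and angle between die_center's own x axis and vertical below 0.8 rad and height (world z) of die_center above 0.12 m and contact force between the fingers and brass_die above 1 N and contact force between brass_die and die_case below 0.05 N and contact force between brass_die and camera_stand below 0.05 N and linear speed of brass_die below 0.03 m/s and angular speed of brass_die below 0.3 rad/s and value of joint lid between 1.31 and 1.83 rad); the arm keeps its last pose, push and grip.
It fails at once if the camera is pushed by more than 8 mm (distance of camera_lens from where it was at the start of the episode above 0.008 m).
It fails at once if the jar, spool or clip is pushed by more than 30 mm (distance of any of jar, spool, clip_clamp from where it was at the start of the episode above 0.03 m).
It also fails if it takes over 51 s, if anything falls off the work surface, if the arm or the gripper's body presses on something with over 40 N, if the wrist force passes 120 N, or if a joint passes its speed limit or range.

ROBOT

A 7-joint arm with a two-finger parallel gripper is mounted at the origin on a cart in front of the work surface, level with it; the furniture and walls round the work are solid. World frame = base frame: x ahead of the robot, y to its left, z up, the work surface at z = 0. Lengths are in m, angles in rad, forces in N, time in s.
With the tool pointing down it reaches from about 0.4 to 0.85 m from the base axis. Payload 4.5 kg.
Tool frame: the origin (TCP) lies midway between the tips of the shut fingers; the grasp point (between the pads) lies 19 mm behind it; z points along the fingers, y is the line along which they close (so a half turn about z gives the same grasp; the last joint's range is limited). The gripper opens to 88 mm and grips with 3 to 60 N. Pads are 18 mm wide; open, the fingers measure 123 mm over their backs; the gripper's body (75 mm by 187 mm) begins 45 mm behind the grasp point.
Start: joints at [-1.275, 0.689, -0.195, 1.565, 0.157, 0.902, -0.215], TCP at [0.162, 0.604, 0.239] pointing down, gripper open.
Joint ranges: [-3.01, 3.01], [-0.46, 2.08], [-1.47, 1.51], [0.13, 2.56], [-1, 4.14], [0.04, 2.09], [-2.66, 2.66]. Speed limits (rad/s): [2.57, 2.57, 3.14, 3.14, 3.14, 3.14, 3.14].

INTERFACE

Orientations are given as a rotation vector (axis times angle).
In Python, from cell import r, viewer gives the robot as it stands.
- The arm moves only by the tool apply_moves, never from a script. Its argument "plan" is a list of rows, each a list of 3 entries, a list of its own where there are three numbers: the turn, a rotation vector about the world's x, y, z in degrees, then the shift along the world's x, y, z in cm, then the finger opening in cm, from 0 to 8.81. A call has exactly 10 rows; each row is the pose to reach, as a shift and turn from the pose commanded when the call began; what a row does not reach only later rows make up. A row lasts 1/12 s, in which the tool goes at most 41.7 mm and 7.16 degrees, less where a joint would pass 70% of its speed; a pose out of reach is approached as far as the arm can. A call with a gripper value outside its range is refused whole. The fingers move at their own pace and stop on an object; "squeeze" is the grip in N (left out, the last holds). Time passes only in rows, so rows that repeat a pose let the fingers close, or fill a call up. It gives the time, the measured TCP pose, the force, the opening and the grip force at its end, in the units of the state.
- r.get_obs(): the state, without advancing time (a new reading comes with each control period).
- viewer.capture(name): name is "side" or "top" or "wrist"; returns the picture (384x512x3 uint8, blue, green, red); there is no depth.
- viewer.camera_info(name): a dict with "K" (3x3 intrinsics, pixels), "R" (3x3) and "t" (3): a world point X has camera coordinates R X + t; the wrist camera has in their place "T_tool_cam" (4x4, takes a point from camera to tool coordinates, whose origin is the TCP and whose axes are the flange's). Camera axes: x right, y down, z forward; pixel columns grow to the right and rows downward; lengths in m; the calibration is good to about 2 mm. The wrist camera is an equidistant fisheye: a pixel r from the principal point sees the ray r / f radians off the axis. A picture is of the moment at which its call begins: read the wrist's pose just before it. camera_info takes no time and is no camera call.
- r.sign_off(): hands the job in; it is judged then, once.
The state is a dict: "t": time; "qpos": joint angles; "qd": joint speeds; "joint_efforts": joint torques, N m; "position": TCP position; "eef_rot": TCP orientation; "ft_force": force on the tool from outside, world axes, zero at the start; "ft_torque": the same for the moment, N m; "gripper_width": opening from 0.0 (shut) to 1.0 (fully open); "grip_force": force on a finger pad.
Only numpy, scipy, OpenCV 4.12 (cv2) and the standard library are available. Lean on these libraries where they do the work, as an engineer would, in place of code of your own. Each camera call takes 0.05 s, during which the arm holds its last target. There are 200 camera calls.

## Working session

There is one attempt and no reset: what is moved stays moved. The work goes in short steps, Python scripts to look and compute and a tool call to move; the robot and the scene stay as the last step left them, time stands still between calls to the robot, and variables do not carry over. Pictures are saved under pics/ and viewed, at most 10 in all, crops included, and the job is handed in when it is done.

Besides the shell and the picture viewer there is one more tool, called after ">>>" by a JSON object that holds its "name" and its "arguments", one argument or row to a line. apply_moves: Moves the arm, as the interface text tells. Its arguments: {"type":"object","properties":{"plan":{"type":"array"},"squeeze":{"type":"number"}},"required":["plan"]}

```bash
mkdir -p pics; ls; cat > h.py <<'E'
import numpy as np, cv2
from cell import r, viewer
from scipy.spatial.transform import Rotation as Ro
def ray(name,u,v):
    c=viewer.camera_info(name);R=np.array(c["R"]);t=np.array(c["t"]);K=np.array(c["K"])
    return -R.T@t, R.T@np.linalg.inv(K)@np.array([u,v,1.])
def onz(name,u,v,z):
    o,d=ray(name,u,v);return o+d*(z-o[2])/d[2]
def tri(a,b):
    o1,d1=a;o2,d2=b;s=np.linalg.lstsq(np.c_[d1,-d2],o2-o1,rcond=None)[0]
    p,q=o1+s[0]*d1,o2+s[1]*d2;return (p+q)/2,np.linalg.norm(p-q)
def proj(name,X):
    c=viewer.camera_info(name);p=np.array(c["K"])@(np.array(c["R"])@np.asarray(X)+np.array(c["t"]));return p[:2]/p[2]
E
python3 - <<'E'
from h import *
for n in("side","top"):
    im=viewer.capture(n);cv2.imwrite(f"pics/{n}0.png",im)
a=[cv2.resize(cv2.imread(f"pics/{n}0.png"),(800,600),interpolation=cv2.INTER_CUBIC) for n in("side","top")]
for n,i in zip(("side","top"),a): cv2.imwrite(f"pics/{n}0b.png",i); o,d=ray(n,256,192);print(n,o,d)
o=r.get_obs();print({k:np.round(v,3) for k,v in o.items()})
print(Ro.from_rotvec(o["eef_rot"]).as_matrix().round(3)); print(viewer.camera_info("wrist"))
E
```

```text
pics
side [0.15596634 0.75628669 0.77759851] [ 0.41745855 -0.6706779  -0.61323825]
top [0.45491396 0.16704895 1.26508717] [ 0.09671091 -0.0310385  -0.99490699]
{'t': np.float64(0.1), 'qpos': array([-1.275,  0.69 , -0.195,  1.566,  0.157,  0.903, -0.215]), 'qd': array([ 0.001, -0.005, -0.   , -0.001, -0.   ,  0.001, -0.   ]), 'joint_efforts': array([-3.0000e-03, -5.2851e+01, -1.2710e+00, -1.5384e+01, -5.2000e-02,
        2.0000e-03,  0.0000e+00]), 'position': array([0.162, 0.603, 0.238]), 'eef_rot': array([-4.100e-01, -3.115e+00,  3.000e-03]), 'ft_force': array([-0.098, -0.098, -0.004]), 'ft_torque': array([ 0.023, -0.002, -0.005]), 'grip_force': np.float64(0.0), 'gripper_width': np.float64(1.002)}
[[-0.966  0.259 -0.   ]
 [ 0.259  0.966 -0.002]
 [-0.    -0.002 -1.   ]]
{'K': array([[297.31863964,   0.        , 256.2183687 ],
       [  0.        , 297.31863964, 188.42280221],
       [  0.        ,   0.        ,   1.        ]]), 'T_tool_cam': array([[ 7.10608211e-04, -9.64948271e-01, -2.62439193e-01,
         6.61687878e-02],
       [ 9.99999082e-01,  3.82995545e-04,  1.29948834e-03,
        -2.88546599e-04],
       [-1.15342598e-03, -2.62439876e-01,  9.64947657e-01,
        -1.45556126e-01],
       [ 0.00000000e+00,  0.00000000e+00,  0.00000000e+00,
         1.00000000e+00]])}
```

View pics/side0b.png

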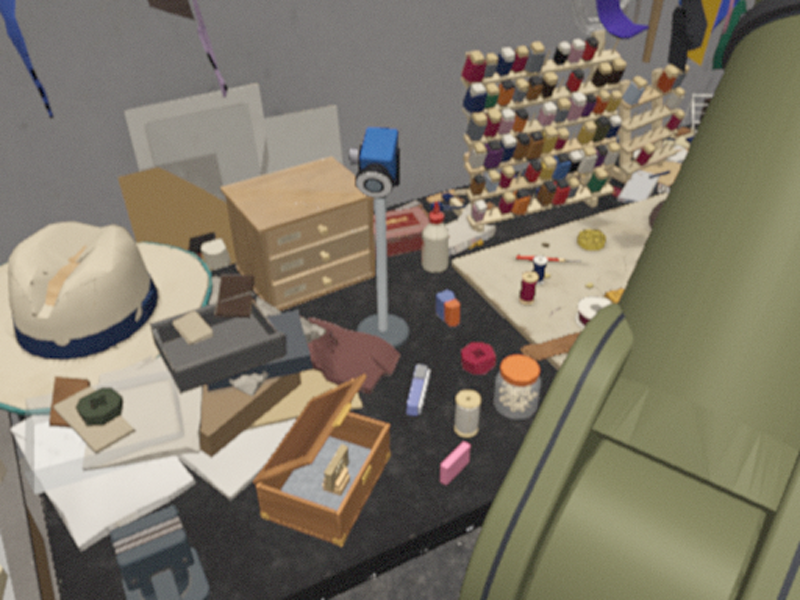

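View pics/top0b.png

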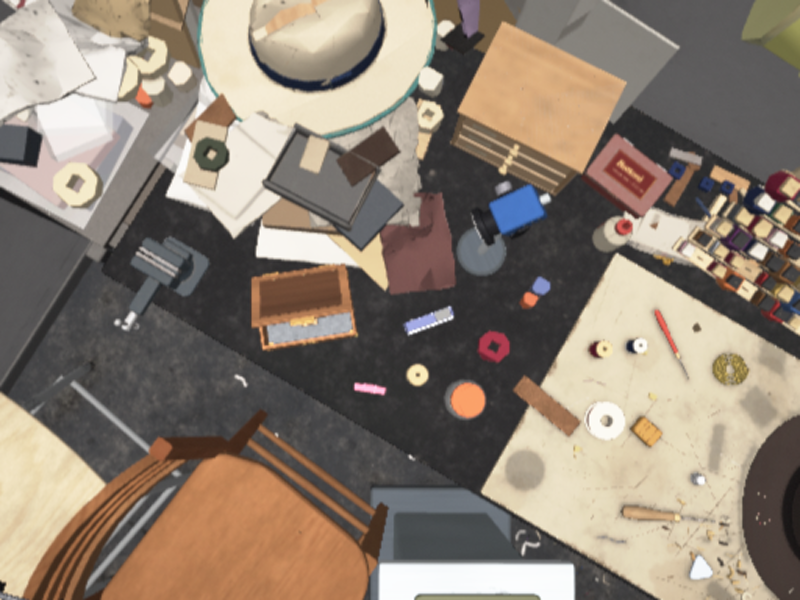

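Side view (800x600 px): case at about (325,460) with its lid ajar, brass die at (338,468), camera head at (378,160) and pink look-alike at (455,463). Top view: case at (305,305), lens near (480,225), clip (428,320), spool (417,375), jar (465,400). Next I'll enlarge the case and the camera in both views.

```bash
python3 - <<'E'
from h import *
s=cv2.imread("pics/side0.png");t=cv2.imread("pics/top0.png")
def crop(im,x,y,w,h,k): 
    o=cv2.resize(im[y:y+h,x:x+w],None,fx=k,fy=k,interpolation=cv2.INTER_CUBIC)
    for i in range(0,w,10): cv2.line(o,(i*k,0),(i*k,6 if i%50 else 16),(0,255,0),1); 
    for i in range(0,h,10): cv2.line(o,(0,i*k),(6 if i%50 else 16,i*k),(0,255,0),1)
    return o
A=crop(s,160,235,100,115,5) # 500x575
B=crop(s,215,75,50,57,5)    #250x285
C=crop(t,290,110,50,57,5)  #250x285
m=np.vstack([B,C]); m=cv2.copyMakeBorder(m,0,5,0,0,0)
cv2.imwrite("pics/c1.png",np.hstack([A,m]))
cv2.imwrite("pics/c2.png",crop(t,150,160,90,75,8)[:600])
E
```

```text
(no output)
```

View pics/c1.png

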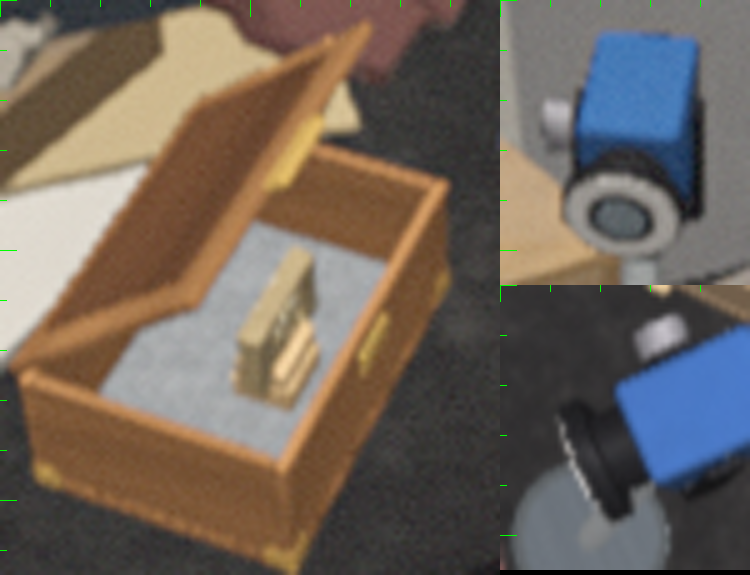

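View pics/c2.png

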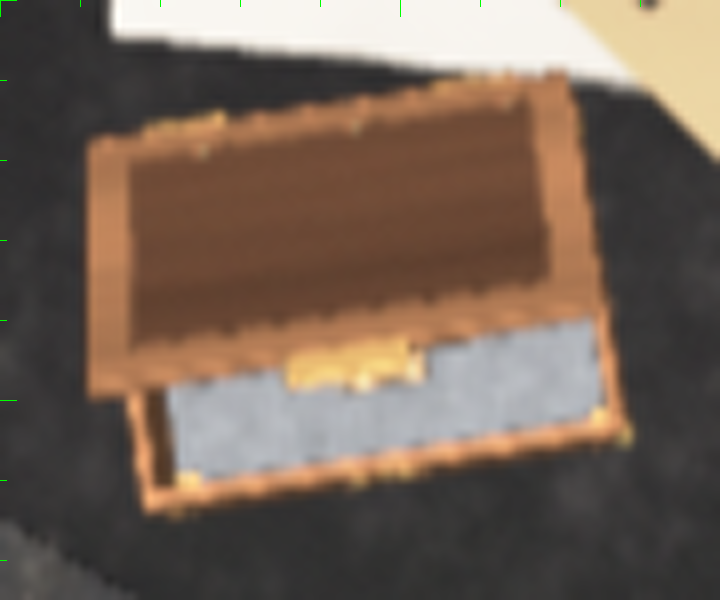

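Crop scale is 5 for side and 8 for top. Side rim outer corners in the crop: back-left (22,372), near front (285,466), front right (447,185), tab (295,155). Top rim: front (147,505) and (620,428), hinge edge (88,142)-(565,77), tab (355,365). The lens glass is at (117,215) in the side crop, and the ring edge is near (83,180) in the top crop.

```bash
python3 - <<'E'
from h import *
np.set_printoptions(precision=4,suppress=True)
S=lambda x,y:(160+x/5-.4,235+y/5-.4); T=lambda x,y:(150+x/8-.4,160+y/8-.4)
BL=onz("side",*S(22,372),.062);F=onz("side",*S(286,464),.062);FR=onz("side",*S(447,184),.062)
print("side rim BL,F,FR",BL,F,FR,"sizes",np.linalg.norm(BL-F),np.linalg.norm(F-FR))
F2=onz("top",*T(147,500),.062);FR2=onz("top",*T(618,428),.062)
print("top rim F,FR",F2,FR2,np.linalg.norm(F2-FR2))
H1=onz("top",*T(88,142),.065);H2=onz("top",*T(565,77),.065);print("hinge",H1,H2,np.linalg.norm(H1-H2))
print("tab tri",tri(ray("side",*S(277,191)),ray("top",*T(290,388))),tri(ray("side",*S(322,118)),ray("top",*T(424,378))))
print("lid corners",tri(ray("side",*S(190,303)),ray("top",*T(88,395))),tri(ray("side",*S(368,25)),ray("top",*T(600,318))))
B=lambda x,y:(215+x/5-.4,75+y/5-.4);C=lambda x,y:(290+x/5-.4,110+y/5-.4)
print("lens",tri(ray("side",*B(118,215)),ray("top",*C(85,180))))
for n in("side","top"):
    im=cv2.imread(f"pics/{n}0.png");hsv=cv2.cvtColor(im,cv2.COLOR_BGR2HSV)
    m=cv2.inRange(hsv,(100,130,90),(118,255,255));cs=cv2.findContours(m,0,2)[0]
    for c in cs:
        if cv2.contourArea(c)>150: print(n,cv2.contourArea(c),cv2.minAreaRect(c),cv2.approxPolyDP(c,3,True)[:,0].tolist())
# others by ground rays
for nm,u,v,z in(("clip",428,320,.028),("spool",417,375,.058),("jar",465,400,.072),("foot",481,249,0.005),("pink",370,388,.01)): print(nm,onz("top",u*.64,v*.64,z))
print("die",onz("side",*S(300,345),.03))
E
```

```text
side rim BL,F,FR [0.6016 0.3642 0.062 ] [0.4944 0.3462 0.062 ] [0.5178 0.2022 0.062 ] sizes 0.10869682875525036 0.14590364002636608
top rim F,FR [0.4952 0.345  0.062 ] [0.5188 0.201  0.062 ] 0.14590684281450772
hinge [0.6052 0.3652 0.065 ] [0.6273 0.2188 0.065 ] 0.14812431915978463
tab tri (array([0.5273, 0.2947, 0.1379]), np.float64(0.004670060151766372)) (array([0.5319, 0.257 , 0.1395]), np.float64(0.007948821582507412))
lid corners (array([0.5238, 0.3522, 0.1374]), np.float64(0.002630798053808399)) (array([0.5484, 0.2056, 0.1371]), np.float64(0.004189933808303027))
lens (array([0.6457, 0.0358, 0.2948]), np.float64(0.0023477007672131557))
side 457.5 ((241.4396514892578, 96.02586364746094), (22.60797882080078, 28.77379035949707), 3.3664608001708984) [[236, 82], [231, 106], [242, 103], [251, 111], [253, 83]]
side 204.5 ((9.124584197998047, 21.600725173950195), (46.45469284057617, 9.02238655090332), 74.98163604736328) [[0, 0], [5, 20], [19, 43], [8, 0]]
top 668.5 ((330.48321533203125, 133.50738525390625), (23.139163970947266, 31.889575958251953), 66.25050354003906) [[339, 118], [313, 130], [321, 149], [349, 138]]
clip [0.5429 0.0825 0.028 ]
spool [0.4535 0.1015 0.058 ]
jar [0.4153 0.0271 0.072 ]
foot [ 0.6649 -0.0074  0.005 ]
pink [0.4316 0.1758 0.01  ]
die [0.5374 0.2794 0.03  ]
```

Measured values:
- **Case:** yaw is about 9.3°. The hinge middle is at (0.6155, 0.2915, 0.062), consistent across both views (0.146 against the given 0.150 rim).
- **Lid:** about 0.72 rad.
- **Lens:** about (0.646, 0.036, 0.295).

I'll start by turning the tool and carrying it towards the case.

>>> {"name": "apply_moves", "arguments": {
  "plan": [
    [[0, 0, -7], [1.2, -1.6, 0.4], 6],
    [[0, 0, -14], [2.4, -3.3, 0.8], 6],
    [[0, 0, -21], [3.6, -5, 1.2], 6],
    [[0, 0, -28], [4.8, -6.6, 1.6], 6],
    [[0, 0, -35], [6, -8.3, 2], 6],
    [[0, 0, -42], [7.2, -9.9, 2.4], 6],
    [[0, 0, -49], [8.4, -11.5, 2.8], 6],
    [[0, 0, -56], [9.6, -13.2, 3.2], 6],
    [[0, 0, -63], [10.8, -14.8, 3.6], 6],
    [[0, 0, -70], [12, -16.5, 4], 6]
  ]
}}

```text
t: 0.93
position: [0.282, 0.4378, 0.2787]
eef_rot: [-2.129, -2.31, 0.001]
ft_force: [0.4, 0.9, -0.2]
gripper_width: 0.684
grip_force: 0.0
```

>>> {"name": "apply_moves", "arguments": {
  "plan": [
    [[0, 0, -7], [1.2, -1.6, 0.4], 6],
    [[0, 0, -14], [2.4, -3.3, 0.8], 6],
    [[0, 0, -21], [3.6, -5, 1.2], 6],
    [[0, 0, -28], [4.8, -6.6, 1.6], 6],
    [[0, 0, -35], [6, -8.3, 2], 6],
    [[0, 0, -42], [7.2, -9.9, 2.4], 6],
    [[0, 0, -49], [8.4, -11.5, 2.8], 6],
    [[0, 0, -56], [9.6, -13.2, 3.2], 6],
    [[0, 0, -63], [10.8, -14.8, 3.6], 6],
    [[0, 0, -70], [12, -16.5, 4], 6]
  ]
}}

```text
t: 1.77
position: [0.4019, 0.273, 0.3187]
eef_rot: [3.069, 0.671, -0.001]
ft_force: [0.5, -0.0, -0.4]
gripper_width: 0.684
grip_force: 0.0
```

```bash
cat >> h.py <<'E'
np.set_printoptions(precision=4,suppress=True)
yaw=.162;xc=np.array([np.cos(yaw),np.sin(yaw),0]);yc=np.array([-np.sin(yaw),np.cos(yaw),0]);Z=np.array([0,0,1.]);H=np.array([.6155,.2915,.062])
def frame(x,z): return Ro.from_matrix(np.c_[x,np.cross(z,x),z])
def lidpose(phi,d,gap):
    phi=np.radians(phi);u=-np.cos(phi)*xc+np.sin(phi)*Z;n=-np.sin(phi)*xc-np.cos(phi)*Z
    return H+d*u+gap*n, frame(-n,-u)
def rel(p,R,p0=None,R0=None):
    o=r.get_obs(); p0=o["position"] if p0 is None else p0; R0=Ro.from_rotvec(o["eef_rot"]) if R0 is None else R0
    return np.degrees((R*R0.inv()).as_rotvec()).round(1),((p-p0)*100).round(2)
E
python3 - <<'E'
from h import *
o=r.get_obs();print(o["t"],o["position"],o["qpos"],Ro.from_rotvec(o["eef_rot"]).as_matrix())
print(rel(*lidpose(38,.15,.04)))
sd=[(231,101),(253,103),(235,82),(254.4,83.4)];tp=[(313,130),(321,149.5),(339,118),(349,138)]
P=[tri(ray("side",*a),ray("top",*b)) for a,b in zip(sd,tp)];print(P)
P=np.array([p[0] for p in P]);f=(P[0]+P[1]-P[2]-P[3])/2;print("axis",f/np.linalg.norm(f),np.linalg.norm(f),np.degrees(np.arctan2(f[1],f[0])))
for i,j in((0,1),(2,3)):
    z=P[i:j+1,2].mean();e=onz("top",*tp[j],z)-onz("top",*tp[i],z);print("edge",e,np.degrees(np.arctan2(e[1],e[0])))
E
```

```text
1.7667 [0.4019 0.273  0.3187] [-1.0407  0.443   0.5326  1.8834 -0.2839  0.8908 -1.5098] [[ 0.9086  0.4176 -0.0006]
 [ 0.4176 -0.9086 -0.0002]
 [-0.0006 -0.0001 -1.    ]]
(array([ 15.2, -49.9, -14.3]), array([  7.27,  -0.45, -19.59]))
[(array([0.6706, 0.026 , 0.3215]), np.float64(0.00035653749921495207)), (array([0.6303, 0.0092, 0.3207]), np.float64(0.004341323238141589)), (array([ 0.6915, -0.0218,  0.3392]), np.float64(0.0007488136194830741)), (array([ 0.6537, -0.0408,  0.3377]), np.float64(0.003087716652242024))]
axis [-0.3926  0.867  -0.3068] 0.05643207907606235 114.36384593628875
edge [-0.0387 -0.0157 -0.    ] -157.88298469190252
edge [-0.0392 -0.0193  0.    ] -153.82003626769998
```

>>> {"name": "apply_moves", "arguments": {
  "plan": [
    [[1.5, -5, -1.4], [0, 0, -1], 6],
    [[3, -10, -2.9], [0, 0, -2], 6],
    [[4.6, -15, -4.3], [0, 0, -4], 6],
    [[6.1, -20, -5.7], [0.5, 0, -6], 6],
    [[7.6, -25, -7.2], [1.5, 0, -8], 6],
    [[9.1, -30, -8.6], [2.5, -0.1, -10], 6],
    [[10.6, -35, -10], [4, -0.2, -12.5], 6],
    [[12.2, -40, -11.4], [5, -0.3, -15], 6],
    [[13.7, -45, -12.9], [6.2, -0.4, -17.5], 6],
    [[15.2, -49.9, -14.3], [7.3, -0.4, -19.6], 6]
  ]
}}

```text
t: 2.6
position: [0.4757, 0.3334, 0.2666]
eef_rot: [2.945, 0.272, 0.945]
ft_force: [0.5, -0.1, -0.9]
gripper_width: 0.678
grip_force: 0.0
```

```bash
python3 - <<'E'
from h import *
o=r.get_obs();print(o["t"],o["position"],o["qpos"],o["ft_force"])
print(rel(*lidpose(38,.15,.04)))
im=viewer.capture("side");cv2.imwrite("pics/s1.png",cv2.resize(im[180:360,130:400],None,fx=2.5,fy=2.5))
p0,R0=lidpose(38,.15,.04)
print("a",rel(*lidpose(38,.085,.03),p0,R0))
p0,R0=lidpose(38,.085,.03)
for f in range(42,99,6): print(f,rel(*lidpose(f,.085,.016),p0,R0))
E
```

```text
2.6 [0.4757 0.3334 0.2666] [-1.4558  0.6611  0.8375  2.1795 -0.9993  0.0432 -1.2449] [ 0.5279 -0.0608 -0.8558]
(array([  7.6, -15.8,   1.1]), array([ -0.12,  -6.5 , -14.38]))
a (array([0., 0., 0.]), array([ 5.66,  0.93, -3.21]))
42 (array([-0.6,  3.9,  0. ]), array([1.14, 0.19, 1.63]))
48 (array([-1.6,  9.9, -0. ]), array([1.65, 0.27, 2.38]))
54 (array([-2.6, 15.8,  0. ]), array([2.22, 0.36, 3.07]))
60 (array([-3.5, 21.7, -0. ]), array([2.87, 0.47, 3.69]))
66 (array([-4.5, 27.6,  0. ]), array([3.58, 0.58, 4.25]))
72 (array([-5.5, 33.6, -0. ]), array([4.34, 0.71, 4.72]))
78 (array([-6.5, 39.5,  0. ]), array([5.14, 0.84, 5.11]))
84 (array([-7.4, 45.4, -0. ]), array([5.99, 0.98, 5.42]))
90 (array([-8.4, 51.3,  0. ]), array([6.85, 1.12, 5.63]))
96 (array([-9.4, 57.2, -0. ]), array([7.74, 1.26, 5.75]))
```

View pics/s1.png

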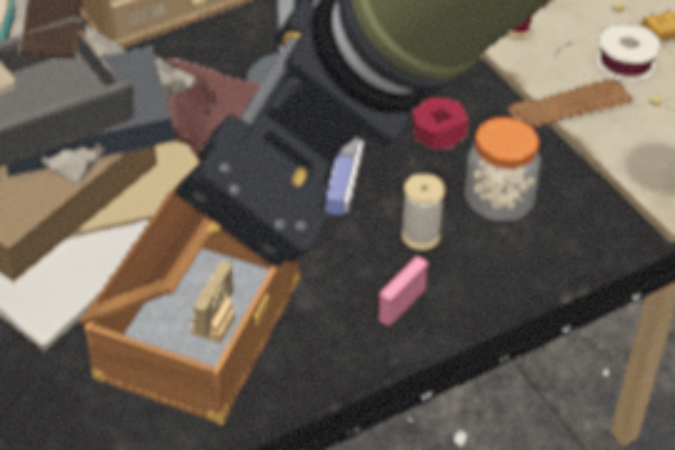

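The wrist hit joint limits (j5, j6) in that steep tilt, and nothing was touched. The picture shows the gripper just above and in front of the lid's right half, with the case untouched. I'll use a near-vertical tool instead and push the lid edge along its arc.

```bash
cat >> h.py <<'E'
def edgepose(phi,th,gap,k=.028,rad=.11):
    phi=np.radians(phi);th=np.radians(th);E=H+rad*(-np.cos(phi)*xc+np.sin(phi)*Z)
    w=-np.sin(th)*xc+np.cos(th)*Z;tx=np.cos(th)*xc+np.sin(th)*Z
    return E-k*w-(.009+gap)*tx, frame(tx,-w)
E
python3 - <<'E'
from h import *
p0,R0=np.array([.4757+.0,.273-.0045,.1227]),None
for th in(0,12):
    p,R=edgepose(40,th,.05);print(th,p,rel(p+[0,0,.12],R),rel(p,R))
E
```

```text
0 [0.4741 0.2684 0.1047] (array([-0.9, 35.6, -1.8]), array([-0.02, -7.24, -4.04])) (array([-0.9, 35.6, -1.8]), array([ -0.02,  -7.24, -16.04]))
12 [0.4811 0.2695 0.0931] (array([ 1.2, 23.8, -1.2]), array([ 0.68, -7.13, -5.21])) (array([ 1.2, 23.8, -1.2]), array([  0.68,  -7.13, -17.21]))
```

>>> {"name": "apply_moves", "arguments": {
  "plan": [
    [[0, 3, 0], [0, 0, 1], 6],
    [[0, 6, 0], [0, 0, 2], 6],
    [[0, 10, 0], [0, 0, 3], 6],
    [[0, 15, 0], [0, 0, 4], 6],
    [[0, 20, 0], [0, 0, 4], 6],
    [[0, 20, 0], [0, 0, 4], 6],
    [[0, 20, 0], [0, 0, 4], 6],
    [[0, 20, 0], [0, 0, 4], 6],
    [[0, 20, 0], [0, 0, 4], 6],
    [[0, 20, 0], [0, 0, 4], 6]
  ]
}}

```text
t: 3.48
position: [0.4731, 0.3337, 0.3048]
eef_rot: [3.096, 0.286, 0.416]
ft_force: [0.3, 0.4, -0.5]
gripper_width: 0.682
grip_force: 0.0
```

```bash
python3 - <<'E'
from h import *
o=r.get_obs();print(o["t"],o["position"],o["qpos"],o["ft_force"])
for th in(0,12):
    p,R=edgepose(40,th,.05);print(th,p,rel(p+[0,0,.12],R),rel(p,R))
E
```

```text
3.4833 [0.4731 0.3337 0.3048] [-1.3991  0.7033  1.1151  1.877  -0.7736  0.7811 -1.3365] [ 0.2597  0.4358 -0.5328]
0 [0.4741 0.2684 0.1047] (array([-1. , 15.2, -1.3]), array([ 0.1 , -6.53, -8.01])) (array([-1. , 15.2, -1.3]), array([  0.1 ,  -6.53, -20.01]))
12 [0.4811 0.2695 0.0931] (array([ 1.1,  3.4, -1.1]), array([ 0.8 , -6.42, -9.18])) (array([ 1.1,  3.4, -1.1]), array([  0.8 ,  -6.42, -21.18]))
```

>>> {"name": "apply_moves", "arguments": {
  "plan": [
    [[0, 1, 0], [0, -2, -1], 6],
    [[0, 2, 0], [0, -4, -2.5], 6],
    [[0, 3, 0], [0.2, -6, -4], 6],
    [[1, 3.4, -1.1], [0.4, -6.4, -6.5], 6],
    [[1, 3.4, -1.1], [0.6, -6.4, -9], 6],
    [[1, 3.4, -1.1], [0.8, -6.4, -12], 6],
    [[1, 3.4, -1.1], [0.8, -6.4, -15], 6],
    [[1, 3.4, -1.1], [0.8, -6.4, -18], 6],
    [[1, 3.4, -1.1], [0.8, -6.4, -21.2], 6],
    [[1, 3.4, -1.1], [0.8, -6.4, -21.2], 6]
  ]
}}

```text
t: 4.32
position: [0.4776, 0.2706, 0.0891]
eef_rot: [-3.098, -0.255, -0.31]
ft_force: [-0.5, -0.0, -0.5]
gripper_width: 0.682
grip_force: 0.0
```

```bash
python3 - <<'E'
from h import *
o=r.get_obs();print(o["t"],o["position"],o["qpos"],o["ft_force"])
for f,g in((40,.05),(40,.01),(42,0),(48,0),(54,0),(60,0),(66,0),(72,0),(78,0),(84,0),(90,0),(94,0)):
    print(f,rel(*edgepose(f,12,g)))
E
```

```text
4.3167 [0.4776 0.2706 0.0891] [-0.8016  0.8135  0.2445  2.1066 -0.9833  0.103  -1.0815] [-0.5315 -0.0181 -0.4505]
40 (array([ 0. , -0.6, -0.1]), array([ 0.35, -0.1 ,  0.39]))
40 (array([ 0. , -0.6, -0.1]), array([4.21, 0.53, 1.23]))
42 (array([ 0. , -0.6, -0.1]), array([5.43, 0.73, 1.72]))
48 (array([ 0. , -0.6, -0.1]), array([6.23, 0.86, 2.54]))
54 (array([ 0. , -0.6, -0.1]), array([7.11, 1.  , 3.26]))
60 (array([ 0. , -0.6, -0.1]), array([8.07, 1.16, 3.89]))
66 (array([ 0. , -0.6, -0.1]), array([9.08, 1.32, 4.41]))
72 (array([ 0. , -0.6, -0.1]), array([10.14,  1.5 ,  4.83]))
78 (array([ 0. , -0.6, -0.1]), array([11.24,  1.68,  5.12]))
84 (array([ 0. , -0.6, -0.1]), array([12.36,  1.86,  5.3 ]))
90 (array([ 0. , -0.6, -0.1]), array([13.49,  2.04,  5.36]))
94 (array([ 0. , -0.6, -0.1]), array([14.25,  2.17,  5.34]))
```

>>> {"name": "apply_moves", "arguments": {
  "plan": [
    [[0, 0, 0], [1.4, 0.2, 0.4], 6],
    [[0, 0, 0], [2.8, 0.4, 0.8], 6],
    [[0, 0, 0], [4.2, 0.5, 1.2], 6],
    [[0, 0, 0], [5.1, 0.7, 1.6], 6],
    [[0, 0, 0], [5.7, 0.8, 2], 6],
    [[0, 0, 0], [6.2, 0.9, 2.5], 6],
    [[0, 0, 0], [6.7, 0.9, 2.9], 6],
    [[0, 0, 0], [7.1, 1, 3.3], 6],
    [[0, 0, 0], [7.6, 1.1, 3.6], 6],
    [[0, 0, 0], [8.1, 1.2, 3.9], 6]
  ]
}}

```text
t: 5.15
position: [0.5636, 0.2813, 0.1336]
eef_rot: [-3.099, -0.251, -0.328]
ft_force: [-0.7, -1.4, -1.0]
gripper_width: 0.682
grip_force: 0.8
```

>>> {"name": "apply_moves", "arguments": {
  "plan": [
    [[0, 0, 0], [0.5, 0.1, 0.3], 6],
    [[0, 0, 0], [1, 0.2, 0.5], 6],
    [[0, 0, 0], [1.5, 0.2, 0.7], 6],
    [[0, 0, 0], [2.1, 0.3, 0.9], 6],
    [[0, 0, 0], [2.6, 0.4, 1.1], 6],
    [[0, 0, 0], [3.2, 0.5, 1.2], 6],
    [[0, 0, 0], [3.8, 0.6, 1.3], 6],
    [[0, 0, 0], [4.3, 0.7, 1.4], 6],
    [[0, 0, 0], [4.9, 0.8, 1.4], 6],
    [[0, 0, 0], [5.4, 0.9, 1.5], 6]
  ]
}}

```text
t: 5.98
position: [0.6181, 0.2905, 0.1477]
eef_rot: [-3.099, -0.25, -0.328]
ft_force: [-1.8, 0.1, -0.6]
gripper_width: 0.679
grip_force: 0.7
```

```bash
python3 - <<'E'
from h import *
o=r.get_obs();print(o["t"],o["position"],o["qpos"],o["ft_force"])
for f,g in((90,0),(94,0)): print(f,rel(*edgepose(f,12,g)))
im=viewer.capture("side");cv2.imwrite("pics/s2.png",cv2.resize(im[180:360,130:400],None,fx=2.9,fy=2.9))
E
```

```text
5.9833 [0.6181 0.2905 0.1477] [-0.8686  0.8957  0.62    1.6982 -0.7914  0.5793 -1.2485] [-1.8158  0.058  -0.5683]
90 (array([0.1, 0.1, 0.1]), array([-0.56,  0.05, -0.49]))
94 (array([0.1, 0.1, 0.1]), array([ 0.2 ,  0.18, -0.52]))
```

View pics/s2.png

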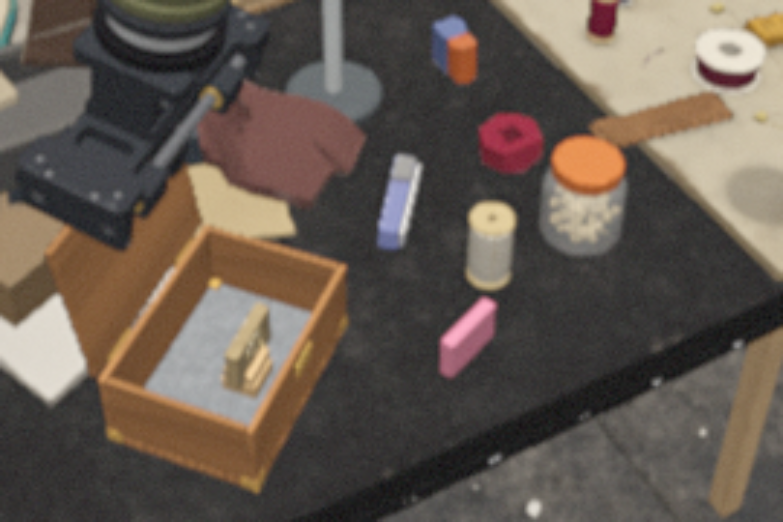

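The lid now stands roughly upright, with the gripper behind its free edge, and the die is still in its slot at (247,348). I'll check the lid angle and the die position numerically.

```bash
python3 - <<'E'
from h import *
q=lambda x,y:(130+x/2.9-.3,180+y/2.9-.3)
o,d=ray("side",*q(50,253));P0=H+.075*yc;s=(P0-o)@yc/(d@yc);X=o+s*d-P0;print("lid corner rel",X@xc,X@Z,np.degrees(np.arctan2(X[2],-(X@xc))))
a=onz("side",*q(229,347),.052);b=onz("side",*q(263,305),.052);print("die top",a,b,np.linalg.norm(a-b),(a+b)/2)
D=H-.067*xc;print("model die",D)
for e in(-1,1): print(proj("side",np.array([*(D+e*.025*yc)[:2],.052]))*2.9-np.array([130,180])*2.9)
w=-np.sin(np.radians(12))*xc+np.cos(np.radians(12))*Z
t=np.array([*D[:2],.035])-.015*w;print("tcp",t,rel(t,edgepose(90,12,0)[1]))
E
```

```text
lid corner rel 0.016633766189714207 0.10607890345521037 98.91173143092749
die top [0.55  0.296 0.052] [0.5518 0.2544 0.052 ] 0.04161817972916298 [0.5509 0.2752 0.052 ]
model die [0.5494 0.2807 0.062 ]
[258.8356 304.6668]
[225.3723 358.5969]
tcp [0.5525 0.2812 0.0203] (array([0.1, 0.2, 0.1]), array([ -6.69,  -0.95, -12.78]))
```

>>> {"name": "apply_moves", "arguments": {
  "plan": [
    [[0, 0, 0], [-1.5, -0.2, 0], 7],
    [[0, 0, 0], [-3.5, -0.5, 0], 7],
    [[0, 0, 0], [-5.5, -0.8, 0], 7],
    [[0, 0, 0], [-6.7, -1, 0], 7],
    [[0, 0, 0], [-6.7, -1, -2], 7],
    [[0, 0, 0], [-6.7, -1, -4], 7],
    [[0, 0, 0], [-6.7, -1, -6], 7],
    [[0, 0, 0], [-6.7, -1, -6.5], 7],
    [[0, 0, 0], [-6.7, -1, -6.5], 7],
    [[0, 0, 0], [-6.7, -1, -6.5], 7]
  ]
}}

```text
t: 6.87
position: [0.5517, 0.2803, 0.0835]
eef_rot: [-3.098, -0.249, -0.331]
ft_force: [-0.5, -0.5, -0.6]
gripper_width: 0.79
grip_force: 0.0
```

```bash
python3 - <<'E'
from h import *
o=r.get_obs();print(o["t"],o["position"],o["qpos"],o["ft_force"])
D=H-.067*xc;w=-np.sin(np.radians(12))*xc+np.cos(np.radians(12))*Z
t=np.array([*D[:2],.035])-.015*w;print("tcp",t,rel(t,edgepose(90,12,0)[1]))
ob=r.get_obs();im=viewer.capture("wrist");cv2.imwrite("pics/w1.png",im)
c=viewer.camera_info("wrist");T=np.array(c["T_tool_cam"]);K=np.array(c["K"])
R=Ro.from_rotvec(ob["eef_rot"]).as_matrix()
for e in(-1,1):
    X=np.array([*(D+e*.025*yc)[:2],.052]);q=T[:3,:3].T@(R.T@(X-ob["position"])-T[:3,3])
    a=np.arctan2(np.hypot(q[0],q[1]),q[2]);u=q[:2]/np.hypot(*q[:2])*a*K[0,0]+K[:2,2];print("pred",u)
E
```

```text
6.8667 [0.5517 0.2803 0.0835] [-0.8202  0.8921  0.3993  1.92   -0.918   0.2756 -1.1242] [-0.4895 -0.4543 -0.5836]
tcp [0.5525 0.2812 0.0203] (array([0.1, 0.2, 0.1]), array([ 0.08,  0.09, -6.32]))
pred [292.9114 231.8688]
pred [215.5618 231.8965]
```

View pics/w1.png

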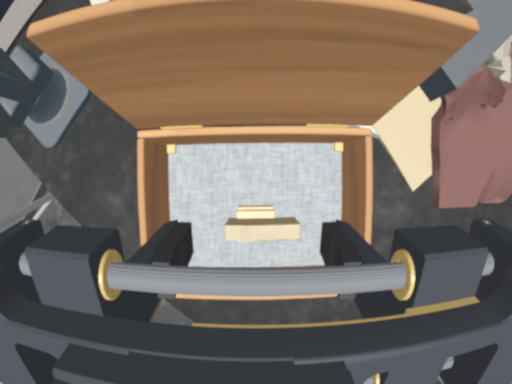

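The wrist view shows the die at columns 224–300, rows 218–240. The rows match the prediction. The columns are 8 px to the right, so the die is about 4 mm towards −y of the case. I'll correct for that and descend.

>>> {"name": "apply_moves", "arguments": {
  "plan": [
    [[0, 0, 0], [0.1, -0.3, -0.8], 7],
    [[0, 0, 0], [0.1, -0.3, -1.6], 7],
    [[0, 0, 0], [0.1, -0.3, -2.4], 7],
    [[0, 0, 0], [0.1, -0.3, -3.2], 7],
    [[0, 0, 0], [0.1, -0.3, -4], 7],
    [[0, 0, 0], [0.1, -0.3, -4.8], 7],
    [[0, 0, 0], [0.1, -0.3, -5.4], 7],
    [[0, 0, 0], [0.1, -0.3, -6], 7],
    [[0, 0, 0], [0.1, -0.3, -6.3], 7],
    [[0, 0, 0], [0.1, -0.3, -6.3], 7]
  ]
}}

```text
t: 7.75
position: [0.5512, 0.2772, 0.019]
eef_rot: [-3.099, -0.25, -0.326]
ft_force: [-0.2, 0.4, -0.8]
gripper_width: 0.794
grip_force: 0.0
```

```bash
python3 - <<'E'
from h import *
o=r.get_obs();print(o["t"],o["position"],o["qpos"],o["ft_force"])
print(rel(o["position"],edgepose(90,12,0)[1]))
viewer.capture("wrist");im=viewer.capture("wrist");cv2.imwrite("pics/w2.png",im[150:300,130:400])
E
```

```text
7.75 [0.5512 0.2772 0.019 ] [-0.7084  0.9764  0.209   1.9254 -0.9405  0.101  -1.0862] [-0.2338  0.3636 -0.775 ]
(array([0.1, 0. , 0.1]), array([0., 0., 0.]))
```

View pics/w2.png

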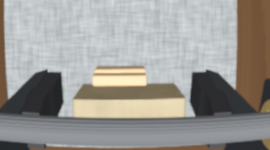

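The die sits centred between the fingers (columns 72–187, fingers at about 62 and 192). I'll close on it.

>>> {"name": "apply_moves", "arguments": {
  "plan": [
    [[0, 0, 0], [0, 0, 0], 6],
    [[0, 0, 0], [0, 0, 0], 5.5],
    [[0, 0, 0], [0, 0, 0], 5.2],
    [[0, 0, 0], [0, 0, 0], 5],
    [[0, 0, 0], [0, 0, 0], 4.5],
    [[0, 0, 0], [0, 0, 0], 4],
    [[0, 0, 0], [0, 0, 0], 4],
    [[0, 0, 0], [0, 0, 0], 4],
    [[0, 0, 0], [0, 0, 0], 4],
    [[0, 0, 0], [0, 0, 0], 4]
  ],
  "squeeze": 30
}}

```text
t: 8.68
position: [0.5518, 0.2772, 0.0201]
eef_rot: [-3.099, -0.25, -0.329]
ft_force: [-0.2, -1.9, 6.2]
gripper_width: 0.562
grip_force: 30.0
```

>>> {"name": "apply_moves", "arguments": {
  "plan": [
    [[0, 0, 0], [0, 0, 0.4], 4],
    [[0, 0, 0], [0, 0, 0.8], 4],
    [[0, 0, 0], [0, 0, 1.3], 4],
    [[0, 0, 0], [-0.1, 0, 2], 4],
    [[0, 0, 0], [-0.2, 0, 3], 4],
    [[0, 0, 0], [-0.3, 0, 4.5], 4],
    [[0, 0, 0], [-0.4, 0, 6], 4],
    [[0, 0, 0], [-0.5, 0, 8], 4],
    [[0, 0, 0], [-0.7, 0, 10], 4],
    [[0, 0, 0], [-1, 0, 12], 4]
  ]
}}

```text
t: 9.52
position: [0.5411, 0.2777, 0.1411]
eef_rot: [-3.098, -0.251, -0.327]
ft_force: [0.3, 0.8, -0.9]
gripper_width: 0.564
grip_force: 30.0
```

```bash
cat > g.py <<'E'
from h import *
L=np.array([.6457,.0358,.2948]);ya=np.radians(114.2);pi_=.30
f=np.array([np.cos(ya)*np.cos(pi_),np.sin(ya)*np.cos(pi_),-np.sin(pi_)])
dz=-f;dy=np.cross(dz,Z);dy/=np.linalg.norm(dy);dx=np.cross(dy,dz)
goalR=np.c_[dx,dy,dz];goalp=L+.15*f
E
python3 - <<'E'
from g import *
o=r.get_obs();print(o["t"],o["position"],o["qpos"],o["ft_force"],o["gripper_width"]*8.81,o["grip_force"])
# die in tool at grasp: tool (.5512,.2772,.019) R12 ; die x up,y yc,z -xc, centre = tool axis
Rg=edgepose(90,12,0)[1];dieR=np.c_[Z,yc,-xc];td=Rg.inv()*Ro.from_matrix(dieR)
D=H-.067*xc-.004*yc;D[2]=.035;tp=Rg.inv().apply(D-np.array([.5512,.2772,.019]));print("die in tool",tp)
R=Ro.from_matrix(goalR)*td.inv();p=goalp-R.apply(tp)
print("goal die",goalp,"tcp",p,R.as_matrix(),"now",Ro.from_rotvec(o["eef_rot"]).as_matrix(),rel(p,R))
E
```

```text
9.5167 [0.5411 0.2777 0.1411] [-0.8964  0.8085  0.5216  1.9269 -0.8323  0.3932 -1.2017] [ 0.254   0.8237 -0.8664] 4.964607838040078 29.997505769133568
die in tool [ 0.0021  0.0003 -0.0159]
goal die [0.587  0.1665 0.2505] tcp [0.5882 0.1632 0.2348] [[-0.4082  0.9121  0.0371]
 [ 0.9084  0.4099 -0.0825]
 [-0.0904 -0.     -0.9959]] now [[ 0.9652  0.1605  0.2064]
 [ 0.1572 -0.987   0.0325]
 [ 0.2089  0.0011 -0.9779]] (array([-17.5,   9.5, 104.1]), array([  4.71, -11.45,   9.37]))
```

The die is gripped (4.96 cm opening, 30 N) and lifted. I'll raise it further and turn it towards the camera.

>>> {"name": "apply_moves", "arguments": {
  "plan": [
    [[0, 0, 0], [-0.5, 0, 2], 4],
    [[0, 0, 0], [-1, 0, 4.5], 4],
    [[-0.9, 0.5, 5.2], [-1.5, 0, 7], 4],
    [[-1.7, 0.9, 10.4], [-2, 0, 9], 4],
    [[-2.6, 1.4, 15.6], [-2, -0.5, 10], 4],
    [[-3.5, 1.9, 20.8], [-2, -1, 10.5], 4],
    [[-4.4, 2.4, 26], [-1.5, -1.5, 11], 4],
    [[-5.3, 2.9, 31.2], [-1, -2, 11], 4],
    [[-6.1, 3.3, 36.4], [-0.5, -2.5, 11], 4],
    [[-7, 3.8, 41.6], [0, -3, 11], 4]
  ]
}}

```text
t: 10.35
position: [0.5411, 0.2471, 0.2504]
eef_rot: [2.802, 1.354, 0.18]
ft_force: [-0.7, -0.2, -1.5]
gripper_width: 0.559
grip_force: 30.0
```

```bash
cat >> g.py <<'E'
Rg=edgepose(90,12,0)[1];dieR=np.c_[Z,yc,-xc];td=Rg.inv()*Ro.from_matrix(dieR);tp=np.array([.0021,.0003,-.0159])
R=Ro.from_matrix(goalR)*td.inv();p=goalp-R.apply(tp)
def st():
    o=r.get_obs();print(o["t"],o["position"],o["qpos"],o["ft_force"],o["gripper_width"]*8.81,o["grip_force"])
E
python3 - <<'E'
from g import *
st();print(rel(p,R),"5cm off",rel(p+.05*f,R))
E
```

```text
10.35 [0.5411 0.2471 0.2504] [-0.825   0.6379  0.5161  1.7842 -0.4345  0.7113 -0.7642] [-0.6696 -0.1935 -1.5247] 4.923508278031331 29.99576970934868
(array([-10.5,   5.7,  62.2]), array([ 4.7 , -8.4 , -1.56])) 5cm off (array([-10.5,   5.7,  62.2]), array([ 2.75, -4.04, -3.03]))
```

>>> {"name": "apply_moves", "arguments": {
  "plan": [
    [[-1.1, 0.6, 6.3], [0.3, -0.5, -0.3], 4],
    [[-2.1, 1.1, 12.5], [0.5, -0.8, -0.6], 4],
    [[-3.2, 1.7, 18.8], [0.8, -1.2, -0.9], 4],
    [[-4.2, 2.3, 25], [1.1, -1.6, -1.2], 4],
    [[-5.3, 2.9, 31.2], [1.4, -2, -1.5], 4],
    [[-6.3, 3.4, 37.4], [1.7, -2.4, -1.8], 4],
    [[-7.4, 4, 43.6], [2, -2.8, -2.1], 4],
    [[-8.4, 4.6, 49.8], [2.3, -3.2, -2.4], 4],
    [[-9.5, 5.1, 56], [2.5, -3.6, -2.7], 4],
    [[-10.5, 5.7, 62.2], [2.8, -4, -3], 4]
  ]
}}

```text
t: 11.18
position: [0.5691, 0.2071, 0.22]
eef_rot: [1.663, 2.573, -0.077]
ft_force: [-0.0, -0.6, -1.7]
gripper_width: 0.562
grip_force: 30.0
```

```bash
python3 - <<'E'
from g import *
st();print(rel(p,R))
for n in("side","top"): cv2.imwrite(f"pics/{n}3.png",viewer.capture(n))
s=cv2.imread("pics/side3.png");t=cv2.imread("pics/top3.png")
k=lambda im,x,y,w,h,f:cv2.resize(im[y:y+h,x:x+w],None,fx=f,fy=f,interpolation=cv2.INTER_CUBIC)
cv2.imwrite("pics/c3.png",np.hstack([k(s,150,60,160,240,2.5),k(t,220,80,160,240,2.5)]))
E
```

```text
11.1833 [0.5691 0.2071 0.22  ] [-0.6045  0.6945  0.2305  1.6659 -0.0771  0.797   0.051 ] [-0.028  -0.5557 -1.7364] 4.950554814034569 29.994297651574016
(array([ 0.1, -0. , -0. ]), array([ 1.91, -4.39,  1.48]))
```

View pics/c3.png

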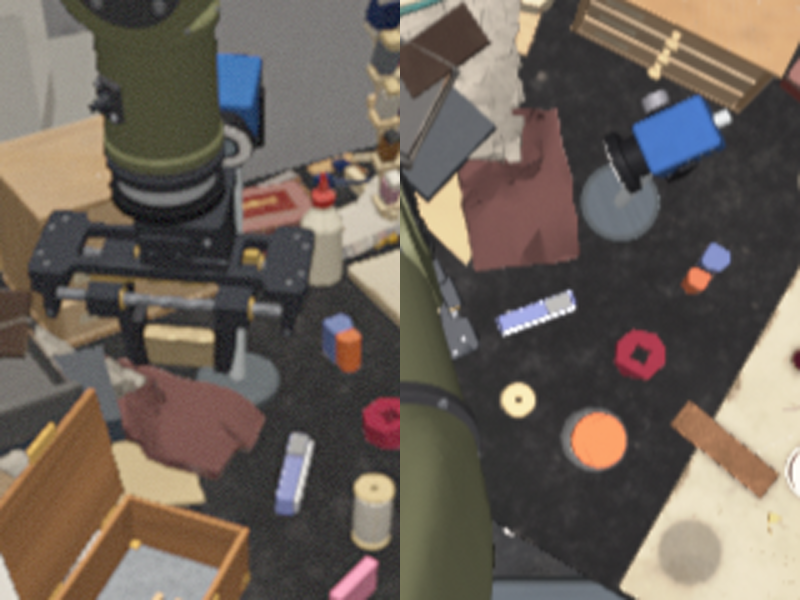

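The side view shows the die between the fingers with its plain back towards the side camera at about (179,346). The lid is still upright, and the camera, clip and spool are undisturbed. Now the last 5 cm.

>>> {"name": "apply_moves", "arguments": {
  "plan": [
    [[0, 0, 0], [0.3, -0.6, 0.2], 4],
    [[0, 0, 0], [0.6, -1.2, 0.4], 4],
    [[0, 0, 0], [0.8, -1.8, 0.6], 4],
    [[0, 0, 0], [1.1, -2.4, 0.8], 4],
    [[0, 0, 0], [1.3, -3, 1], 4],
    [[0, 0, 0], [1.5, -3.5, 1.2], 4],
    [[0, 0, 0], [1.7, -4, 1.4], 4],
    [[0, 0, 0], [1.9, -4.4, 1.5], 4],
    [[0, 0, 0], [1.9, -4.4, 1.5], 4],
    [[0, 0, 0], [1.9, -4.4, 1.5], 4]
  ]
}}

```text
t: 12.12
position: [0.5887, 0.1633, 0.2348]
eef_rot: [1.671, 2.569, -0.075]
ft_force: [0.4, 0.9, -1.7]
gripper_width: 0.566
grip_force: 30.0
```

```bash
python3 - <<'E'
from g import *
st();print(rel(p,R))
cv2.imwrite("pics/s4.png",viewer.capture("side"))
s=cv2.imread("pics/side3.png");s4=cv2.imread("pics/s4.png")
# predicted die back corners, drawn
o=r.get_obs();Rt=Ro.from_rotvec(o["eef_rot"]);c=o["position"]+Rt.apply(tp);DR=(Rt*td).as_matrix();print("die",c)
big=cv2.resize(s4,None,fx=3,fy=3,interpolation=cv2.INTER_CUBIC)
for a in(-.017,.017):
    for b in(-.025,.025):
        u=proj("side",c+DR@np.array([a,b,-.005]))*3+1;cv2.circle(big,(int(u[0]),int(u[1])),2,(0,0,255),-1)
for q in (L,): u=proj("side",q)*3+1;cv2.circle(big,(int(u[0]),int(u[1])),2,(0,255,0),-1)
cv2.imwrite("pics/c4.png",big[150:750,420:1020])
top=viewer.capture("top");t0=cv2.imread("pics/top0.png")
roi=np.s_[100:165,285:360];print("camera shift diff",np.abs(top[roi].astype(int)-t0[roi]).mean(),"phase",cv2.phaseCorrelate(*[cv2.cvtColor(x[roi],6).astype(np.float32) for x in(t0,top)]))
E
```

```text
12.1167 [0.5887 0.1633 0.2348] [-0.522   0.6792  0.2266  1.6418 -0.0699  0.8271  0.1194] [ 0.4308  0.9495 -1.6568] 4.9830200292859255 29.997576316818595
(array([-0. ,  0. ,  0.3]), array([-0.05, -0.02,  0.  ]))
die [0.5873 0.1671 0.2503]
camera shift diff 1.088957264957265 phase ((0.5126375959598732, 0.0055945738153013735), 1.0002245865927801)
```

View pics/c4.png

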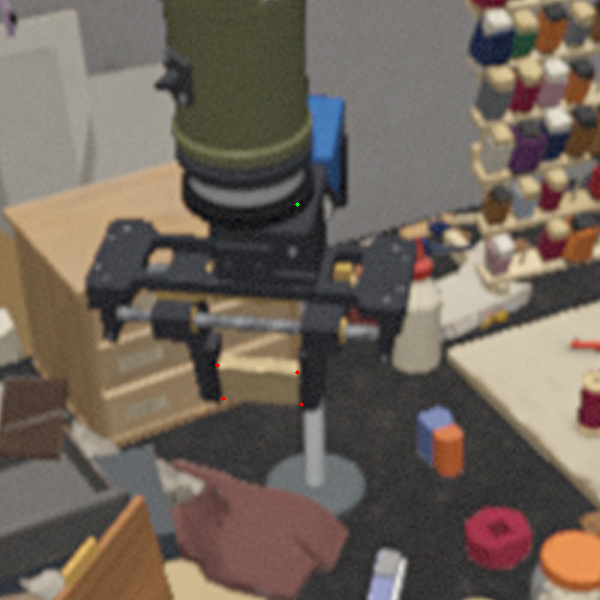

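The die's image matches its predicted corners at the goal pose, the camera has not moved, and the lid measures about 95–99°. I'll hand it in.

```bash
python3 -c "
from cell import r
print(r.sign_off())"
```

```text
the job is handed in; nothing more can be done
None
```

I handed the job in with the lid standing at about 95–99° and the die held at 30 N about 15 cm in front of the lens, engraved face towards it. The images showed the camera, clip and spool undisturbed, but no verdict came back.

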